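# Refit the control knob of the wood-burning station

### The arm

A 6-joint arm with a two-finger parallel gripper is mounted at the origin on a cart in front of the work surface, level with it; the furniture and walls round the work are solid. World frame = base frame: x ahead of the robot, y to its left, z up, the work surface at z = 0. Lengths are in m, angles in rad, forces in N, time in s.
With the tool pointing down it reaches from about 0.25 to 0.775 m from the base axis. Payload 4 kg.
Tool frame: the origin (TCP) lies on the centre line of the jaws, within the pads' length; the fingertips stand 25 mm ahead of it and the grasp point (between the pads) lies 6 mm ahead of it; z points along the fingers, y is the line along which they close (so a half turn about z gives the same grasp; the last joint's range is limited). The gripper opens to 94 mm and grips with 3 to 60 N. Pads are 16 mm wide; open, the fingers measure 119 mm over their backs; the gripper's body (75 mm by 177 mm) begins 78 mm behind the grasp point.
Start: joints at [-1.247, 0.087, 1.371, -0, 1.684, -0.103], TCP at [0.228, -0.501, 0.191] pointing down, gripper open.
Joint ranges: [-3.1, 3.1], [-0.76, 2.03], [0.27, 2.55], [-1.08, 4.22], [0.17, 2.65], [-2.57, 2.57]. Speed limits (rad/s): [2.79, 2.79, 3.14, 3.14, 3.14, 3.14].

### API

Orientations are given as [roll, pitch, yaw] about the fixed x, y, z axes, in that order (R = Rz(yaw) Ry(pitch) Rx(roll)).
In Python, from bench import sensors, optics, ticket gives the robot as it stands.
- The arm moves only by the tool send_rows, never from a script. Its argument "rows" is a list of rows, each a list of 6 numbers: the shift along the world's x, y, z in mm, then the turn, a rotation vector about the world's x, y, z in rad. In form: [[x, y, z, wx, wy, wz], ...]. A call has 1 to 8 rows; each row shifts and turns the commanded pose from where the row before left it; what a row does not reach is not made up. A row lasts 1/12 s, in which the tool goes at most 41.7 mm and 7.16 degrees, less where a joint would pass 70% of its speed; a pose out of reach is approached as far as the arm can. A call is refused whole if a number of a shift passes 41.7 or a number of a turn 0.125, either way. A call with a gripper value outside its range is refused whole. "grip" is the finger opening in mm, from 0 to 94, set as the call begins (left out, the last holds). The fingers move at their own pace and stop on an object; the grip force is fixed at half the most. Time passes only in rows, so rows that do not move let the fingers close. It gives the time, the measured TCP pose, the force, the opening and the grip force at its end, in the units of the state.
- sensors.get_obs(): the state, without advancing time (a new reading comes with each control period).
- optics.snapshot(name): name is "scene" or "top" or "wrist"; returns the picture (384x512x3 uint8, red, green, blue); there is no depth.
- optics.camera_model(name): a dict with "vertical_fov" (degrees; the focal length in pixels is half the picture's height over the tangent of half this angle, whatever the lens; pixels are square), "cx", "cy" (the principal point, pixels), "R" (3x3) and "t" (3): a world point X has camera coordinates R X + t. Camera axes: x right, y down, z forward; pixel columns grow to the right and rows downward; lengths in m; the calibration is good to about 2 mm. The wrist camera is an equidistant fisheye: a pixel r from the principal point sees the ray r / f radians off the axis. A picture is of the moment at which its call begins: read the wrist's pose just before it. camera_model takes no time and is no camera call; for the wrist camera it gives the pose at the moment of the call.
- ticket.close_job(): hands the job in; it is judged then, once.
The state is a dict: "time": time; "joint_positions": joint angles; "qvel": joint speeds; "joint_torque": joint torques, N m; "tool_pos": TCP position; "ee_rot": TCP orientation; "wrist_force": force on the tool from outside, world axes, zero at the start; "wrist_torque": the same for the moment, N m; "width": finger opening in m; "finger_force": force on a finger pad.
Only numpy, scipy, OpenCV 4.12 (cv2) and the standard library are available. Lean on these libraries where they do the work, as an engineer would, in place of code of your own. Each camera call takes 0.05 s, during which the arm holds its last target. There are 200 camera calls.

### The job

The control knob of the blue wood-burning station lies under the domed lid of the round wooden dish. Lift the lid off by its knob and set it down upright on the bare worktop, then take the control knob, turn it so that its pointer agrees with the red mark at the flat of the station's D-shaped shaft, push it fully onto the shaft and keep it pressed in to the bottom of the shaft's spring travel. Do not let go: finish with the gripper still on the knob, holding it pressed in, and leave the spools, the glass of buttons and the marker where they are.

Things in the scene. Friction and masses are not known exactly. Their poses are not given: they have to be found in the camera images.
- dish: Round wooden dish, fixed to the worktop: 130 mm across, flat inner floor 10 mm above the worktop, lip round the edge 14 mm high and 5 mm thick. Origin: centre of its underside, on the worktop; z up.
- lid: Loose hollow white dome lid, 100 mm across, 80 mm high over all, 0.12 kg (varies by a third), standing on the dish floor over the control knob. Origin: centre of its open lower rim; z up. The top of the dome is at z = 52 mm; above it a wooden lid knob.
- lid_knob (a point): Middle of the wooden lid knob, on the lid's axis 70 mm above its lower rim. The knob is round, 26 mm across from 64 to 75 mm above the rim, rounded up to 80 mm, with a 14 mm neck below.
- knob: Loose black control knob, 40 mm high, 120 g, right way up (bore down) on the dish floor under the lid. Origin: centre of its underside; z up, x along the bar grip to its pointer end. Round body 34 mm across, 18 mm high; on it the bar grip, 34 mm long (x), 12 mm wide (y), z = 18 to 40 mm; a white line on its top and +x end is the pointer. Fingertips on the bar may rest on the round body.
- knob_bore (a point): Centre of the mouth of the D-shaped bore in the control knob's underside (at the knob's origin, same axes): 17.6 mm across, 16 mm deep, with its flat on the +x (pointer) side, 2.8 mm from the axis.
- knob_pointer (a point): Pointer end of the bar grip: top edge of the control knob, 17 mm from its axis along its +x, 40 mm above its underside.
- station: Blue box with white top panel, the control station of a wood-burning pen, 130 x 160 x 50 mm, fixed to the worktop; the shaft stands in the middle of its top, with a black dial scale printed round it. Origin: centre of its underside; z up, -x is its front with the sockets.
- spindle_seat (a point): Foot of the station's upright shaft: centre of the top face of its grey collar (44 mm across, 64 mm above the worktop while not pressed), on which the fully fitted knob's underside rests. z up; x points out of the shaft's flat, along the red line on the collar. The shaft turns only stiffly (0.15 N m), and can be pressed down (joint spindle).
- spindle_tip (a point): Top of the brass D-shaft, 14 mm above spindle_seat, same axes. The shaft is 16 mm across with its flat 2 mm from the axis on the +x side; the top 2.5 mm taper to 13 mm across, flat 1 mm from the axis. The knob's bore has 0.8 mm of play all round; it slides on freely when the knob's x points along this x within about 0.1 rad, and jams when much farther off.
- spindle (a joint): How far the shaft with its collar is pressed down: 0 at rest, 0.006 m at the stop. The spring begins to give at 4 N and takes 10 N at the stop.
- spool_green: Wooden spool of green thread, 36 mm across, 50 mm high, loose bystander. Origin: centre of its underside.
- spool_cream: Wooden spool of cream thread, 36 mm across, 50 mm high, loose bystander. Origin: centre of its underside.
- bits_glass: Clear glass of buttons, 71 mm across, 76 mm high, loose bystander. Origin: centre of its underside.
- marker: White marker pen with a black cap, 135 mm long, lying, loose bystander. Origin: under its middle.
Mind the look-alikes: they are no part of the job. What is shaped like the lid but green or purple is not meant.

How it is judged:
On the way, in this order (a step that is already met when the one before it is completed fails the run):
1. the lid stands upright and released on the worktop, clear of the dish (height (world z) of lid below 0.005 m and angle between lid's own z axis and vertical below 0.08 rad and horizontal distance between lid and dish above 0.11 m and contact force between lid and the fingers below 0.1 N and linear speed of lid below 0.02 m/s), for 0.2 s.
2. the control knob is fully on the D-shaft, pointer with the flat (z of knob in the frame of spindle_seat below 0.003 m and horizontal distance between knob and spindle_seat below 0.004 m and angle between the x axis of knob and the x axis of spindle_seat, either way round below 0.25 rad and x of knob_pointer in the frame of spindle_seat above 0.008 m), for 0.2 s.
At the end, for the whole second after the job is handed in: Control knob fully on the D-shaft (within 3 mm of the collar, 4 mm of the axis, pointer along the flat within 0.25 rad), gripper still on it (over 2 N), shaft kept pressed in over 4.5 of 6 mm for the last second; lid upright on the worktop, over 110 mm from the dish's centre (all of step 2 and value of joint spindle above 0.0045 m and contact force between the fingers and knob above 2 N and height (world z) of lid below 0.005 m and angle between lid's own z axis and vertical below 0.08 rad and horizontal distance between lid and dish above 0.11 m and linear speed of lid below 0.02 m/s); the arm keeps its last pose, push and grip.
It fails at once if a bystander (spool, glass of buttons, marker) is shifted by more than 30 mm (distance of any of spool_green, spool_cream, bits_glass, marker from where it was at the start of the episode above 0.03 m).
It also fails if it takes over 59 s, if anything falls off the work surface, if the arm or the gripper's body presses on something with over 40 N, if the wrist force passes 120 N, or if a joint passes its speed limit or range.

## Working session

There is one attempt and no reset: what is moved stays moved. The work goes in short steps, Python scripts to look and compute and a tool call to move; the robot and the scene stay as the last step left them, time stands still between calls to the robot, and variables do not carry over. Pictures are saved under pics/ and viewed, at most 10 in all, crops included, and the job is handed in when it is done.

Besides the shell and the picture viewer there is one more tool, called after ">>>" as name(argument=value, ...), one argument or row to a line, values as JSON. send_rows: Moves the arm, as the interface text tells. Its arguments: {"type":"object","properties":{"rows":{"type":"array"},"grip":{"type":"number"}},"required":["rows"]}

```bash
mkdir -p pics; cat > h.py <<'E'
import numpy as np, cv2
from bench import sensors, optics, ticket
def snap(n,f=None):
    im=np.array(optics.snapshot(n))
    if f: cv2.imwrite('pics/'+f,im[:,:,::-1])
    return im
def ray(n,u,v,m=None):
    m=m or optics.camera_model(n); f=192/np.tan(np.radians(m['vertical_fov'])/2)
    x,y=(u-m['cx'])/f,(v-m['cy'])/f
    if n=='wrist':
        r=np.hypot(x,y); d=np.array([np.sinc(r/np.pi)*x,np.sinc(r/np.pi)*y,np.cos(r)])
    else: d=np.array([x,y,1])
    R=np.array(m['R']);t=np.array(m['t'])
    return -R.T@t, R.T@d
def plane(n,u,v,z,m=None):
    c,d=ray(n,u,v,m); return c+d*(z-c[2])/d[2]
def proj(n,X,m=None):
    m=m or optics.camera_model(n); f=192/np.tan(np.radians(m['vertical_fov'])/2)
    p=np.array(m['R'])@np.array(X)+np.array(m['t'])
    if n=='wrist':
        r=np.hypot(p[0],p[1]);k=np.arctan2(r,p[2])/max(r,1e-9);return m['cx']+f*k*p[0],m['cy']+f*k*p[1]
    return m['cx']+f*p[0]/p[2],m['cy']+f*p[1]/p[2]
E
python3 - <<'E'
from h import *
a=snap('scene','s1.png');b=snap('top','t1.png')
print(sensors.get_obs())
for n in('scene','top'):
    m=optics.camera_model(n);print(n,m['vertical_fov'],-np.array(m['R']).T@np.array(m['t']))
E
```

```text
{'time': 0.1, 'joint_positions': array([-1.24711428e+00,  8.79049233e-02,  1.37210615e+00, -1.37635200e-05,
        1.68361011e+00, -1.03090250e-01]), 'qvel': array([-0.00045636, -0.00138963, -0.00356733, -0.00058814,  0.00046608,
        0.00057698]), 'joint_torque': array([ 2.60171415e-03, -3.41250479e+01, -3.03303051e+01,  7.21368869e-02,
        3.04029475e-02, -9.05989191e-05]), 'tool_pos': array([ 0.22749066, -0.50016492,  0.1900067 ]), 'ee_rot': array([-3.13957348e+00, -1.95145218e-04,  4.26770569e-01]), 'wrist_force': array([-0.16500831,  0.4287527 ,  0.74239456]), 'wrist_torque': array([0.02559276, 0.03311914, 0.01670687]), 'finger_force': 0.0, 'width': 0.09439527065233924}
scene 55.88133217499943 [-0.3031918  -0.69829081  0.87207942]
top 53.883196344740234 [0.45266865 0.0284313  1.30790336]
```

View pics/s1.png

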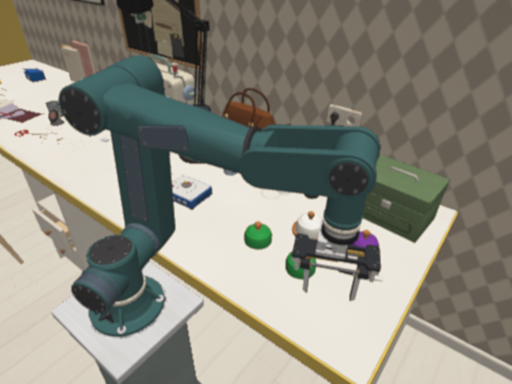

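View pics/t1.png

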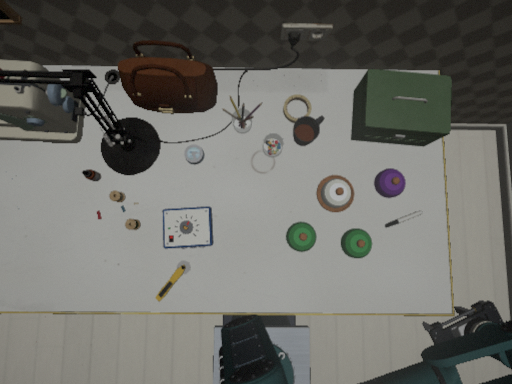

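The top view (world x points up, −y points right) shows the lid in the dish at about (337,192) and its knob at (339,190). The station shaft is at about (186,227), the green and purple look-alikes are at (301,237), (357,243) and (390,183), and the marker is at (404,218). Next I'll measure these.

```bash
python3 - <<'E'
from h import *
b=cv2.imread('pics/t1.png');hsv=cv2.cvtColor(b,cv2.COLOR_BGR2HSV)
def blobs(n,lo,hi,box,z,amin=6):
    m=cv2.inRange(hsv,lo,hi);k=np.zeros_like(m);x0,y0,x1,y1=box;k[y0:y1,x0:x1]=m[y0:y1,x0:x1]
    c,_=cv2.findContours(k,cv2.RETR_EXTERNAL,cv2.CHAIN_APPROX_NONE)
    for q in c:
        if cv2.contourArea(q)<amin: continue
        (u,v),r=cv2.minEnclosingCircle(q);print(n,round(u,1),round(v,1),'r',round(r,1),'A',cv2.contourArea(q),plane('top',u,v,z).round(4), 'scale mm/px',1e3*round((1.308-z)/377.7,5))
blobs('dish',(5,70,40),(22,255,200),(310,170,365,220),.014)
blobs('lidknob',(5,70,40),(22,255,255),(328,180,349,201),.082)
blobs('station',(95,100,30),(125,255,255),(155,200,220,255),.05)
blobs('shaftregion',(5,40,40),(30,255,255),(175,215,200,240),.07,1)
blobs('red',(170,120,60),(180,255,255),(175,215,200,240),.064,0)
for p in [(301,237,'g1'),(357,243,'g2'),(390,183,'p'),(404,218,'marker'),(272,146,'glass'),(116,196,'sp'),(132,224,'sp')]: print(p[2],plane('top',p[0],p[1],.03).round(3))
cr=np.hstack([cv2.resize(b[200:256,155:221],None,fx=6,fy=6,interpolation=2),cv2.resize(b[165:221,305:371],None,fx=6,fy=6,interpolation=2)])
cv2.imwrite('pics/t1c.png',cr)
E
```

```text
dish 335.0 193.0 r 18.4 A 994.0 [ 0.5989 -0.2537  0.014 ] scale mm/px 3.4299999999999997
lidknob 339.2 190.8 r 3.4 A 29.5 [ 0.5985 -0.2527  0.082 ] scale mm/px 3.25
station 208.5 225.5 r 18.7 A 25.5 [0.4827 0.1756 0.05  ] scale mm/px 3.33
shaftregion 185.0 227.0 r 2.2 A 10.5 [0.4767 0.2493 0.07  ] scale mm/px 3.28
g1 [ 0.447 -0.133  0.03 ]
g2 [ 0.429 -0.321  0.03 ]
p [ 0.633 -0.44   0.03 ]
marker [ 0.514 -0.483  0.03 ]
glass [ 0.759 -0.035  0.03 ]
sp [0.58  0.493 0.03 ]
sp [0.486 0.434 0.03 ]
```

View pics/t1c.png

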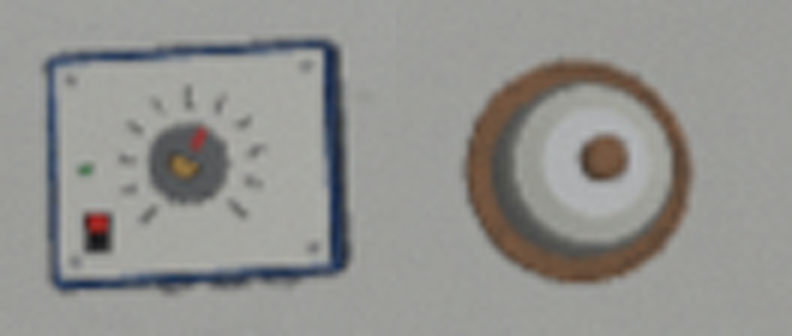

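>>> send_rows(
  rows=[
    [31,21,0,0,0,0],
    [31,21,0,0,0,0],
    [31,21,0,0,0,0],
    [31,21,0,0,0,0],
    [31,21,0,0,0,0],
    [31,21,0,0,0,0],
    [31,20,0,0,0,0],
    [31,20,0,0,0,0],
  ],
  grip=60,
)

```text
time: 0.77
tool_pos: [0.4768, -0.3332, 0.1906]
ee_rot: [-3.141, 0.0, 0.427]
wrist_force: [-0.1, -1.1, 0.8]
width: 0.0603
finger_force: 0.0
```

>>> send_rows(
  rows=[
    [31,20,0,0,0,0],
    [31,20,0,0,0,0],
    [31,20,0,0,0,0],
    [30,11,0,0,0,0],
    [0,0,-25,0,0,0],
    [0,0,-25,0,0,0],
    [0,0,0,0,0,0],
  ],
)

```text
time: 1.35
tool_pos: [0.5961, -0.2613, 0.1336]
ee_rot: [-3.132, 0.008, 0.428]
wrist_force: [0.5, -0.5, -0.5]
width: 0.0596
finger_force: 0.0
```

```bash
python3 - <<'E'
from h import *
o=sensors.get_obs();m=optics.camera_model('wrist');b=snap('wrist','w1.png')
print(o['tool_pos'],o['ee_rot'],m['vertical_fov'],-np.array(m['R']).T@m['t'])
print(proj('wrist',[.5985,-.253,.09],m), proj('wrist',[.5985,-.253,.062],m))
E
```

```text
[ 0.59607368 -0.2613171   0.13358443] [-3.1316348   0.00772229  0.42819582] 65.70646984690485 [ 0.67527551 -0.22913096  0.32771745]
(np.float64(251.41547060486258), np.float64(199.73582757493003)) (np.float64(252.60484034342005), np.float64(190.19918761049206))
```

View pics/w1.png

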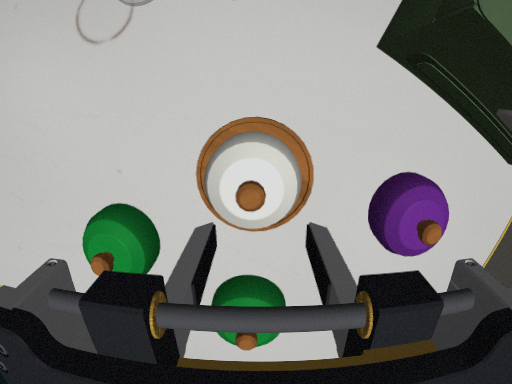

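The wrist view shows the lid knob at (250,195), where the top-view position (0.5985, −0.253) predicts it. The fingertips are at (210,228) and (312,228), so I need a small shift before descending.

>>> send_rows(
  rows=[
    [2,7,0,0,0,0],
    [0,0,0,0,0,0],
    [0,0,0,0,0,0],
  ],
)

```text
time: 1.65
tool_pos: [0.6015, -0.257, 0.1437]
ee_rot: [3.138, -0.003, 0.427]
wrist_force: [-0.1, -0.7, -0.9]
width: 0.0598
finger_force: 0.0
```

>>> send_rows(
  rows=[
    [-2,3,-20,0,0,0],
    [0,0,-18,0,0,0],
    [0,0,-14,0,0,0],
    [0,0,0,0,0,0],
    [0,0,0,0,0,0],
  ],
)

```text
time: 2.07
tool_pos: [0.5985, -0.2539, 0.0897]
ee_rot: [3.141, -0.0, 0.426]
wrist_force: [-0.4, -0.0, -0.2]
width: 0.0599
finger_force: 0.0
```

>>> send_rows(
  rows=[
    [0,0,0,0,0,0],
    [0,0,0,0,0,0],
    [0,0,0,0,0,0],
    [0,0,0,0,0,0],
    [0,0,0,0,0,0],
    [0,0,0,0,0,0],
  ],
  grip=15,
)

```text
time: 2.57
tool_pos: [0.5988, -0.2538, 0.0895]
ee_rot: [3.141, -0.0, 0.427]
wrist_force: [0.4, -0.3, -0.0]
width: 0.0236
finger_force: 0.0
```

>>> send_rows(
  rows=[
    [0,0,0,0,0,0],
    [0,0,0,0,0,0],
    [0,0,0,0,0,0],
    [0,0,0,0,0,0],
  ],
)

```text
time: 2.9
tool_pos: [0.5987, -0.2537, 0.089]
ee_rot: [-3.142, 0.0, 0.427]
wrist_force: [-0.6, 0.4, -0.1]
width: 0.015
finger_force: 0.0
```

```bash
python3 - <<'E'
from h import *
b=snap('wrist','w2.png')
E
```

```text
(no output)
```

View pics/w2.png

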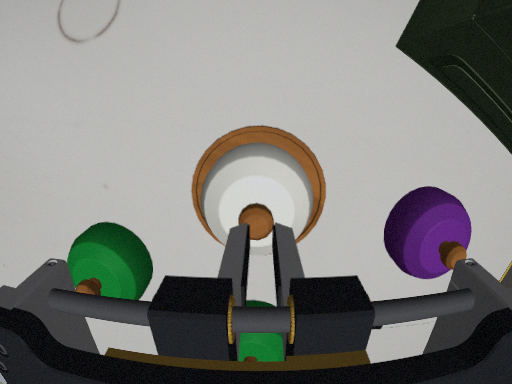

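The jaws closed to 15 mm in front of the lid knob: the knob is at (257,222) and the fingertips are at (240–283,228). I'll check the projection against both views.

```bash
python3 - <<'E'
from h import *
o=sensors.get_obs();m=optics.camera_model('wrist')
p=o['tool_pos'];print(p,-np.array(m['R']).T@m['t'],'axis',np.array(m['R'])[2].round(3))
for d in(0,-.006,-.025): print(d,np.round(proj('wrist',p+[0,0,d],m),1))
b=cv2.imread('pics/w2.png');h=cv2.cvtColor(b,cv2.COLOR_BGR2HSV)
k=cv2.inRange(h,(5,100,40),(20,255,255))[195:245,230:285]
c=max(cv2.findContours(k,0,1)[0],key=cv2.contourArea);(u,v),r=cv2.minEnclosingCircle(c);u+=230;v+=195;print(u,v,r)
c1,d1=ray('wrist',u,v,m);c2,d2=ray('top',338.7,190.3)
A=np.array([d1,-d2]).T;s=np.linalg.lstsq(A,c2-c1,rcond=None)[0];print(c1+s[0]*d1,c2+s[1]*d2)
E
```

```text
[ 0.5986684  -0.2536616   0.08902817] [ 0.6757506  -0.22045016  0.28383123] axis [-0.26  -0.118 -0.958]
0 [258.3 226.7]
-0.006 [258.3 223.5]
-0.025 [258.5 214.2]
255.89622688293457 221.48113250732422 17.947002410888672
[ 0.59988586 -0.25117588  0.08435915] [ 0.59996377 -0.25064899  0.08424836]
```

```bash
python3 - <<'E'
from h import *
b=cv2.imread('pics/w2.png');a=cv2.imread('pics/w1.png')
s=snap('scene','s2.png')[:,:,::-1]
f=lambda q,s=4:cv2.resize(q,(400,300),interpolation=2)
cv2.imwrite('pics/c2.png',np.hstack([f(b[190:280,200:320]),f(s[170:290,260:420])]))
m=optics.camera_model('scene');p=sensors.get_obs()['tool_pos']
for z in (p[2],p[2]-.025,.08): print(np.round(proj('scene',[p[0],p[1],z]),1))
E
```

```text
[312.3 212.5]
[311.7 218.1]
[312.1 214.5]
```

View pics/c2.png

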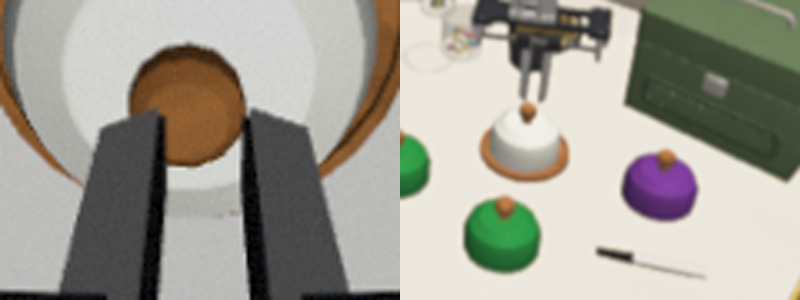

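The fingers stand clearly above the lid knob in both views, so the real tips are about 40 mm higher than the stated tool length. I'll find the true tip height by gently touching the knob top (z≈0.09) with nearly closed jaws.

>>> send_rows(
  rows=[
    [0,0,-4,0,0,0],
    [0,0,-4,0,0,0],
    [0,0,0,0,0,0],
  ],
)

```text
time: 3.25
tool_pos: [0.598, -0.2533, 0.0796]
ee_rot: [-3.14, 0.001, 0.427]
wrist_force: [0.0, 0.2, -0.2]
width: 0.0151
finger_force: 0.0
```

>>> send_rows(
  rows=[
    [0,0,-3,0,0,0],
    [0,0,0,0,0,0],
  ],
)

```text
time: 3.42
tool_pos: [0.5983, -0.2535, 0.0772]
ee_rot: [-3.141, 0.001, 0.427]
wrist_force: [0.2, -0.4, 0.5]
width: 0.015
finger_force: 0.0
```

```bash
python3 - <<'E'
from h import *
s=snap('scene','s3.png')[:,:,::-1];w=snap('wrist','w3.png')[:,:,::-1]
cv2.imwrite('pics/c3.png',np.hstack([cv2.resize(w[190:280,200:320],(400,300),interpolation=2),cv2.resize(s[180:240,275:355],(400,300),interpolation=2)]))
E
```

```text
(no output)
```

View pics/c3.png

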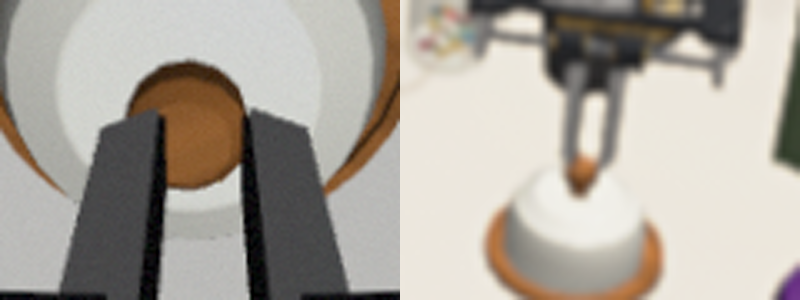

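```bash
python3 - <<'E'
from h import *
m=optics.camera_model('wrist')
def tri(w,s):
    c1,d1=ray('wrist',*w,m);c2,d2=ray('scene',*s)
    q=np.linalg.lstsq(np.array([d1,-d2]).T,c2-c1,rcond=None)[0];return (c1+q[0]*d1).round(4),(c2+q[1]*d2).round(4)
print(tri((249,224.5),(309.4,213)),tri((274.4,222.4),(316.4,213)))
print('knob',tri((256,226),(311.4,215)))
p=sensors.get_obs()['tool_pos'];print(p, proj('scene',p), proj('scene',[.6,-.251,.085]),proj('wrist',[.6,-.251,.085],m))
R=np.array(m['R']);print((R@p+m['t']).round(4),R.round(3))
E
```

```text
(array([ 0.5992, -0.2463,  0.0822]), array([ 0.5977, -0.2432,  0.0823])) (array([ 0.6087, -0.2612,  0.0846]), array([ 0.6101, -0.2638,  0.0847]))
knob (array([ 0.5982, -0.252 ,  0.0773]), array([ 0.598 , -0.2516,  0.0773]))
[ 0.59854934 -0.25362484  0.07783644] (np.float64(311.99867418533915), np.float64(215.0362103955319)) (np.float64(311.7486063890342), np.float64(212.9341000391219)) (np.float64(255.57795147812294), np.float64(227.67677620364097))
[-0.0017  0.0248  0.2107] [[ 0.414 -0.91  -0.   ]
 [-0.872 -0.397  0.286]
 [-0.26  -0.118 -0.958]]
```

>>> send_rows(
  rows=[
    [0,0,-3,0,0,0],
    [0,0,0,0,0,0],
  ],
)

```text
time: 3.68
tool_pos: [0.5992, -0.254, 0.076]
ee_rot: [3.14, -0.001, 0.427]
wrist_force: [-0.2, -0.1, 1.3]
width: 0.015
finger_force: 0.8
```

>>> send_rows(
  rows=[
    [0,0,-3,0,0,0],
    [0,0,0,0,0,0],
  ],
)

```text
time: 3.85
tool_pos: [0.5993, -0.254, 0.0757]
ee_rot: [3.139, -0.002, 0.427]
wrist_force: [-4.2, 1.8, 11.1]
width: 0.015
finger_force: 5.3
```

Contact came at TCP z≈0.076 on the knob top (≈0.088), so the real fingertips are about 12 mm **above** the reported TCP. From here on I'll use tip_z = TCP_z + 12 mm.

>>> send_rows(
  rows=[
    [0,0,15,0,0,0],
    [0,0,10,0,0,0],
    [0,0,0,0,0,0],
    [0,0,0,0,0,0],
    [0,0,0,0,0,0],
    [0,0,0,0,0,0],
    [0,0,0,0,0,0],
    [0,0,0,0,0,0],
  ],
  grip=55,
)

```text
time: 4.52
tool_pos: [0.5983, -0.2535, 0.0962]
ee_rot: [-3.14, 0.001, 0.427]
wrist_force: [-0.3, 0.0, -0.4]
width: 0.0548
finger_force: 0.0
```

>>> send_rows(
  rows=[
    [0,0,-15,0,0,0],
    [0,0,-15,0,0,0],
    [0,0,-8,0,0,0],
    [0,0,-6,0,0,0],
    [0,0,0,0,0,0],
  ],
)

```text
time: 4.93
tool_pos: [0.5976, -0.2531, 0.051]
ee_rot: [-3.139, 0.002, 0.427]
wrist_force: [0.1, -1.0, -0.5]
width: 0.0551
finger_force: 0.0
```

>>> send_rows(
  rows=[
    [0,0,0,0,0,0],
    [0,0,0,0,0,0],
    [0,0,0,0,0,0],
    [0,0,0,0,0,0],
    [0,0,0,0,0,0],
    [0,0,0,0,0,0],
  ],
  grip=5,
)

```text
time: 5.43
tool_pos: [0.599, -0.2535, 0.054]
ee_rot: [3.141, -0.001, 0.427]
wrist_force: [-0.5, 1.0, 2.8]
width: 0.0249
finger_force: 30.0
```

>>> send_rows(
  rows=[
    [0,0,0,0,0,0],
    [0,0,0,0,0,0],
    [0,0,0,0,0,0],
  ],
)

```text
time: 5.68
tool_pos: [0.599, -0.2535, 0.054]
ee_rot: [3.141, -0.001, 0.427]
wrist_force: [-1.2, 1.8, 4.9]
width: 0.0248
finger_force: 30.0
```

>>> send_rows(
  rows=[
    [0,0,8,0,0,0],
    [0,0,14,0,0,0],
    [0,0,20,0,0,0],
    [0,0,18,0,0,0],
    [0,0,0,0,0,0],
    [0,0,0,0,0,0],
  ],
)

```text
time: 6.18
tool_pos: [0.5993, -0.2544, 0.1141]
ee_rot: [3.139, -0.001, 0.427]
wrist_force: [0.1, -0.4, -1.3]
width: 0.0248
finger_force: 30.0
```

>>> send_rows(
  rows=[
    [-2,12,0,0,0,0],
    [-2,24,0,0,0,0],
    [-2,30,0,0,0,0],
    [-2,30,0,0,0,0],
    [-2,30,0,0,0,0],
    [-2,24,0,0,0,0],
    [-2,18,0,0,0,0],
    [0,0,0,0,0,0],
  ],
)

```text
time: 6.85
tool_pos: [0.5828, -0.0809, 0.1109]
ee_rot: [-3.137, 0.002, 0.431]
wrist_force: [-0.3, -0.1, -1.6]
width: 0.0247
finger_force: 30.0
```

>>> send_rows(
  rows=[
    [0,0,-20,0,0,0],
    [0,0,-18,0,0,0],
    [0,0,-12,0,0,0],
    [0,0,-5,0,0,0],
    [0,0,-5,0,0,0],
    [0,0,0,0,0,0],
  ],
)

```text
time: 7.35
tool_pos: [0.5839, -0.0858, 0.0517]
ee_rot: [-3.14, 0.002, 0.426]
wrist_force: [0.1, 0.8, -0.5]
width: 0.025
finger_force: 30.0
```

```bash
python3 - <<'E'
from h import *
s=snap('scene')[:,:,::-1];w=snap('wrist')[:,:,::-1]
cv2.imwrite('pics/c4.png',np.hstack([cv2.resize(w,(400,300),interpolation=3),cv2.resize(s[170:260,230:350],(400,300),interpolation=2)]))
print(sensors.get_obs()['tool_pos'])
E
```

```text
[ 0.58507777 -0.08602584  0.05360954]
```

View pics/c4.png

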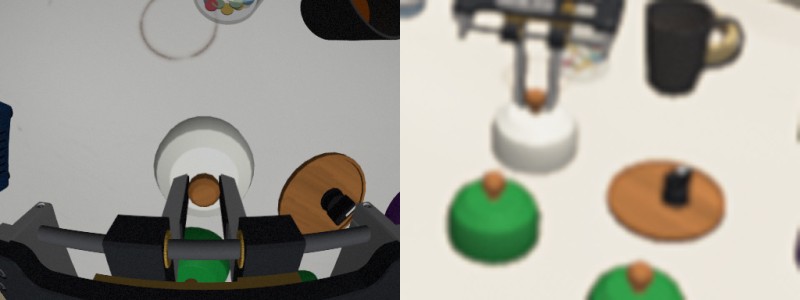

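The lid is held upright over bare worktop and the black control knob is uncovered in the dish. I'll lower the last few mm and release.

>>> send_rows(
  rows=[
    [0,0,-4,0,0,0],
    [0,0,-3,0,0,0],
    [0,0,-2,0,0,0],
    [0,0,0,0,0,0],
  ],
)

```text
time: 7.78
tool_pos: [0.5847, -0.0858, 0.0441]
ee_rot: [3.141, -0.0, 0.427]
wrist_force: [1.4, -0.4, -0.5]
width: 0.0251
finger_force: 30.0
```

>>> send_rows(
  rows=[
    [0,0,-1,0,0,0],
    [0,0,0,0,0,0],
  ],
)

```text
time: 7.95
tool_pos: [0.5847, -0.0858, 0.0439]
ee_rot: [3.141, -0.0, 0.427]
wrist_force: [-1.9, -0.3, 3.4]
width: 0.0253
finger_force: 30.0
```

>>> send_rows(
  rows=[
    [0,0,-1,0,0,0],
    [0,0,0,0,0,0],
  ],
)

```text
time: 8.12
tool_pos: [0.5848, -0.0858, 0.0439]
ee_rot: [3.141, -0.0, 0.427]
wrist_force: [-2.2, 0.7, 6.8]
width: 0.0248
finger_force: 30.0
```

>>> send_rows(
  rows=[
    [0,0,0,0,0,0],
    [0,0,0,0,0,0],
    [0,0,0,0,0,0],
    [0,0,0,0,0,0],
    [0,0,0,0,0,0],
    [0,0,0,0,0,0],
    [0,0,0,0,0,0],
    [0,0,0,0,0,0],
  ],
  grip=60,
)

```text
time: 8.78
tool_pos: [0.5847, -0.0857, 0.042]
ee_rot: [-3.142, 0.0, 0.427]
wrist_force: [0.4, -0.1, 0.4]
width: 0.0602
finger_force: 0.0
```

>>> send_rows(
  rows=[
    [0,0,15,0,0,0],
    [0,0,30,0,0,0],
    [0,0,35,0,0,0],
    [0,-35,0,0,0,0],
    [0,-35,0,0,0,0],
    [0,-30,0,0,0,0],
    [0,-20,0,0,0,0],
    [0,0,0,0,0,0],
  ],
)

```text
time: 9.45
tool_pos: [0.5842, -0.2099, 0.1218]
ee_rot: [3.14, 0.001, 0.422]
wrist_force: [0.4, 0.6, -0.3]
width: 0.0598
finger_force: 0.0
```

>>> send_rows(
  rows=[
    [0,0,0,0,0,0],
    [0,0,0,0,0,0],
  ],
)

```text
time: 9.62
tool_pos: [0.5846, -0.2049, 0.122]
ee_rot: [-3.141, -0.0, 0.427]
wrist_force: [1.0, -0.1, -0.0]
width: 0.0602
finger_force: 0.0
```

```bash
python3 - <<'E'
from h import *
import json
m=optics.camera_model('wrist');w=snap('wrist','w5.png')[:,:,::-1];o=sensors.get_obs();print(o['tool_pos'],o['ee_rot'])
json.dump({k:np.array(v).tolist() for k,v in m.items()},open('w5.json','w'))
t=snap('top','t5.png')[:,:,::-1]
u,v=map(int,proj('wrist',[.599,-.2535,.05],m));print(u,v)
x0=min(max(u-64,0),384);y0=min(max(v-48,0),288);print('crop',x0,y0)
cv2.imwrite('pics/c5.png',np.hstack([cv2.resize(w[y0:y0+96,x0:x0+128],(480,360),interpolation=2),cv2.resize(t[175:211,318:358],(320,360) ,interpolation=2)]))
E
```

```text
[ 0.58471643 -0.20453551  0.12202255] [-3.14096863e+00 -1.34073822e-04  4.27833998e-01]
311 203
crop 247 155
```

View pics/c5.png

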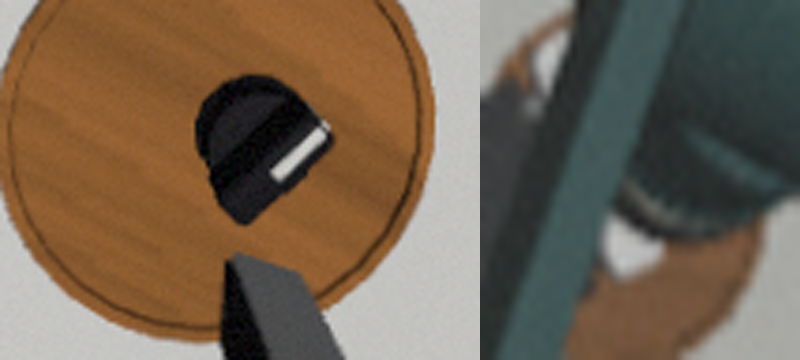

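```bash
python3 - <<'E'
from h import *
import json
m=json.load(open('w5.json'));b=cv2.imread('pics/w5.png')
g=cv2.cvtColor(b,cv2.COLOR_BGR2GRAY);h=cv2.cvtColor(b,cv2.COLOR_BGR2HSV)
# white line
k=np.zeros_like(g);k[180:210,310:340]=cv2.inRange(h,(0,0,110),(180,60,255))[180:210,310:340]
c=max(cv2.findContours(k,0,1)[0],key=cv2.contourArea);r=cv2.minAreaRect(c);print(r)
box=cv2.boxPoints(r);e=sorted([(np.linalg.norm(box[i]-box[(i+1)%4]),i) for i in range(4)])
ends=[(box[i]+box[(i+1)%4])/2 for _,i in e[:2]]
P=[plane('wrist',*q,.05,m) for q in ends];print(ends,P,np.linalg.norm(P[0]-P[1]))
a,o=sorted(P,key=lambda p:-np.hypot(*(p-P[0])[:2])) if 0 else P
out=max(zip(ends,P),key=lambda t:t[0][0])[1];inn=min(zip(ends,P),key=lambda t:t[0][0])[1]
d=(out-inn)[:2];print('yaw',np.arctan2(d[1],d[0]),'centre',out[:2]-.017*d/np.linalg.norm(d))
# dark silhouette
k=np.zeros_like(g);k[165:217,290:340]=cv2.inRange(g,0,45)[165:217,290:340]
c=max(cv2.findContours(k,0,1)[0],key=cv2.contourArea)
q=c[:,0].astype(float)
print('sil bbox',cv2.boundingRect(c))
# circle at z=.028 from the upper-left arc
pts=np.array([plane('wrist',u,v,.028,m)[:2] for u,v in q if u<322 and v<196 and u+v<508])
A=np.c_[2*pts,np.ones(len(pts))];s=np.linalg.lstsq(A,(pts**2).sum(1),rcond=None)[0];print('body circle',s[:2],np.sqrt(s[2]+s[0]**2+s[1]**2),len(pts))
# dish ring
k=cv2.inRange(h,(5,80,40),(22,255,255))[140:260,230:390];c=max(cv2.findContours(k,0,1)[0],key=cv2.contourArea)[:,0]
E
```

```text
((326.75, 194.74998474121094), (3.535533905029297, 19.79899024963379), 45.0)
[array([333.75   , 187.74998], dtype=float32), array([319.75   , 201.74998], dtype=float32)] [array([ 0.62196802, -0.26610329,  0.05      ]), array([ 0.6039086 , -0.26015777,  0.05      ])] 0.019012935516386
yaw -0.31804389070252675 centre [ 0.60582058 -0.26078723]
sil bbox (299, 175, 37, 40)
body circle [ 0.60841787 -0.25521147] 0.014974028338941948 34
```

The crop shows the knob with its white pointer line from wrist pixel (320,202) to (333,189), the outer end pointing towards +x/−y. The view is oblique, so I'll put the wrist camera above the knob and measure numerically.

>>> send_rows(
  rows=[
    [-14,-20,0,0,0,0],
    [-20,-30,0,0,0,0],
    [-20,-33,0,0,0,0],
    [0,0,0,0,0,0],
    [0,0,0,0,0,0],
    [0,0,0,0,0,0],
  ],
)

```text
time: 10.22
tool_pos: [0.5311, -0.2876, 0.1223]
ee_rot: [-3.141, -0.001, 0.428]
wrist_force: [0.4, 0.3, -0.4]
width: 0.0597
finger_force: 0.0
```

```bash
cat > meas.py <<'E'
from h import *
m=optics.camera_model('wrist');w=snap('wrist')[:,:,::-1].copy();cv2.imwrite('pics/w6.png',w)
print(sensors.get_obs()['tool_pos'],-np.array(m['R']).T@m['t'])
# rectify onto horizontal plane z: 0.25 mm/px, rows = -x, cols = -y
def rect(cx,cy,z,half=.035,s=.00025):
    n=int(2*half/s);X=cx+half-np.arange(n)*s;Y=cy+half-np.arange(n)*s
    f=192/np.tan(np.radians(m['vertical_fov'])/2);R=np.array(m['R']);t=np.array(m['t'])
    P=np.stack(np.broadcast_arrays(X[:,None],Y[None,:],z),-1)@R.T+t
    r=np.hypot(P[...,0],P[...,1]);k=np.arctan2(r,P[...,2])/r*f
    return cv2.remap(w,(m['cx']+k*P[...,0]).astype(np.float32),(m['cy']+k*P[...,1]).astype(np.float32),1)
def toxy(c,cx,cy,half=.035,s=.00025): return cx+half-c[...,1]*s, cy+half-c[...,0]*s
E
python3 - <<'E'
from meas import *
cx,cy=.605,-.257
for z in(.05,.028):
    r=rect(cx,cy,z);h=cv2.cvtColor(r,cv2.COLOR_BGR2HSV)
    wm=cv2.inRange(h,(0,0,110),(180,70,255));n,l,st,ce=cv2.connectedComponentsWithStats(wm)
    for i in range(1,n):
        if 20<st[i,4]<3000:
            q=np.argwhere(l==i)[:,::-1].astype(float);x,y=toxy(q,cx,cy);p=np.c_[x,y];u,s,v=np.linalg.svd(p-p.mean(0),full_matrices=False);pr=(p-p.mean(0))@v[0]
            print(z,'white',st[i],p.mean(0).round(4),'dir',np.arctan2(v[0][1],v[0][0]).round(3),'ext',pr.min().round(4),pr.max().round(4))
    d=cv2.inRange(r,(0,0,0),(45,45,45));c=max(cv2.findContours(d,0,1)[0],key=cv2.contourArea);(a,b),rr=cv2.minEnclosingCircle(c)
    print(z,'dark',toxy(np.array([a,b]),cx,cy),rr*.25,cv2.contourArea(c)*.0625)
cv2.imwrite('pics/r6.png',r)
hh=cv2.cvtColor(r,cv2.COLOR_BGR2GRAY)[::10,::7]
for row in hh: print(''.join(' .:-=+*#%@'[min(9,int(x)//18)] for x in row))
E
```

```text
[ 0.53133598 -0.28725842  0.12220607] [ 0.60803369 -0.25444269  0.31714537]
0.05 white [ 145   72   38   74 1154] [ 0.613  -0.2629] dir 2.792 ext -0.0095 0.0096
0.05 dark (np.float64(0.605375), np.float64(-0.26025)) 16.615623474121094 449.4375
0.028 white [ 147   67   40   80 1354] [ 0.6134 -0.2636] dir 2.792 ext -0.0102 0.0104
0.028 dark (np.float64(0.605125), np.float64(-0.26075)) 17.943077087402344 528.75
****************************************
****************************************
*************************#**************
****************************************
****************************************
****************************************
*********************+******************
++++*****************+-.:%@+************
+********+++++++++-:...:#@@:-+**********
****************:::::.:-@@*::+++++++++++
++*+**********+.:::::.:#@@:..=*******+++
++**++***+++++::::::.:-@@=:.::=+********
+++++++++++++-::::::.:#@@:..:::+++++++++
+++++++++++++::::::.:=@@=:.::::+++++++++
*****++*+***+:::::..:#@@:..::::=++++++++
*************:::::.:::::..:::::=++++++++
*************=:::..:::::..::::-******+++
**************-::.::::::.:::::+*********
***************-..:::::..:::-+**********
****************:::::...:::=************
****************-......:++**************
******************+=-.-*****************
****************************************
*+**************************************
****************************************
****************************************
****************************************
********************************+*******
```

The rectified view gives the knob at (0.6055, −0.2606) with yaw −0.35 and a body radius of 17.9 mm, which fits. Before grasping I'll measure the shaft the same way.

>>> send_rows(
  rows=[
    [-5,20,0,0,0,0],
    [-9,35,0,0,0,0],
    [-9,38,0,0,0,0],
    [-9,38,0,0,0,0],
    [-9,38,0,0,0,0],
    [-9,38,0,0,0,0],
    [-9,38,0,0,0,0],
    [-9,38,0,0,0,0],
  ],
)

```text
time: 10.93
tool_pos: [0.462, -0.0024, 0.1224]
ee_rot: [3.142, -0.001, 0.429]
wrist_force: [0.7, 0.3, 0.2]
width: 0.0602
finger_force: 0.0
```

>>> send_rows(
  rows=[
    [-9,38,0,0,0,0],
    [-9,38,0,0,0,0],
    [-9,38,0,0,0,0],
    [-9,38,0,0,0,0],
    [-9,38,0,0,0,0],
    [-9,33,0,0,0,0],
    [0,0,0,0,0,0],
    [0,0,0,0,0,0],
  ],
)

```text
time: 11.6
tool_pos: [0.4074, 0.2199, 0.1222]
ee_rot: [3.141, -0.0, 0.433]
wrist_force: [0.6, -0.0, -0.2]
width: 0.0599
finger_force: 0.0
```

>>> send_rows(
  rows=[
    [0,0,0,0,0,0],
    [0,0,0,0,0,0],
    [0,0,0,0,0,0],
  ],
)

```text
time: 11.85
tool_pos: [0.409, 0.2164, 0.1221]
ee_rot: [3.141, 0.0, 0.425]
wrist_force: [0.5, 0.0, 0.3]
width: 0.06
finger_force: 0.0
```

```bash
python3 - <<'E'
from meas import *
print(sensors.get_obs()['joint_positions'],sensors.get_obs()['ee_rot'])
cx,cy=.477,.249
for z in(.064,.078):
    r=rect(cx,cy,z);h=cv2.cvtColor(r,cv2.COLOR_BGR2HSV)
    red=cv2.inRange(h,(0,150,80),(6,255,255))|cv2.inRange(h,(172,120,60),(180,255,255));br=cv2.inRange(h,(12,80,60),(35,255,255))
    for nm,wm in(('red',red),('brass',br)):
        n,l,st,ce=cv2.connectedComponentsWithStats(wm)
        for i in range(1,n):
            if 40<st[i,4]:
                q=np.argwhere(l==i)[:,::-1].astype(float);p=np.c_[toxy(q,cx,cy)];v=np.linalg.svd(p-p.mean(0),full_matrices=False)[2];pr=(p-p.mean(0))@v[0]
                c=cv2.findContours((l==i).astype(np.uint8),0,1)[0][0];ec,er=cv2.minEnclosingCircle(c)
                print(z,nm,st[i],p.mean(0).round(4),'dir',np.arctan2(v[0][1],v[0][0]).round(3),pr.min().round(4),pr.max().round(4),'circ',np.round(toxy(np.array(ec),cx,cy),4),er*.25)
    g=cv2.cvtColor(r,cv2.COLOR_BGR2GRAY)
    d=((g<150)).astype(np.uint8);d=cv2.morphologyEx(d,cv2.MORPH_OPEN,np.ones((9,9)))
    n,l,st,ce=cv2.connectedComponentsWithStats(d);i=1+np.argmax(st[1:,4]);c=cv2.findContours((l==i).astype(np.uint8),0,1)[0][0];ec,er=cv2.minEnclosingCircle(c);print('collar',np.round(toxy(np.array(ec),cx,cy),4),er*.25,st[i])
    if z<.07: cv2.imwrite('pics/r7.png',cv2.resize(r,(560,560)))
E
```

```text
[0.40906534 0.21637669 0.12214149] [0.48610476 0.24958943 0.31691959]
[ 3.64102538e-01 -8.45711032e-02  1.67967664e+00 -2.21255409e-04
  1.54641819e+00  1.51001660e+00] [ 3.14136769e+00 -5.53619338e-05  4.24887658e-01]
0.064 red [143  56  36  51 958] [0.4917 0.2437] dir 2.728 -0.0063 0.0062 circ [0.4918 0.2439] 6.356029510498047
0.064 brass [ 105  118   66   53 2320] [0.4755 0.2505] dir -1.976 -0.0083 0.0082 circ [0.4775 0.2497] 8.364243507385254
collar [0.478  0.2497] 22.330411911010742 [   50    48   176   176 24263]
0.078 red [143  59  34  48 856] [0.4913 0.2441] dir 2.73 -0.0059 0.0059 circ [0.4915 0.2443] 5.995975971221924
0.078 brass [ 107  117   62   50 2073] [0.4761 0.2504] dir -1.968 -0.0079 0.0078 circ [0.4781 0.2496] 7.901103496551514
collar [0.4785 0.2497] 21.090784072875977 [   55    51   166   166 21645]
```

View pics/r7.png

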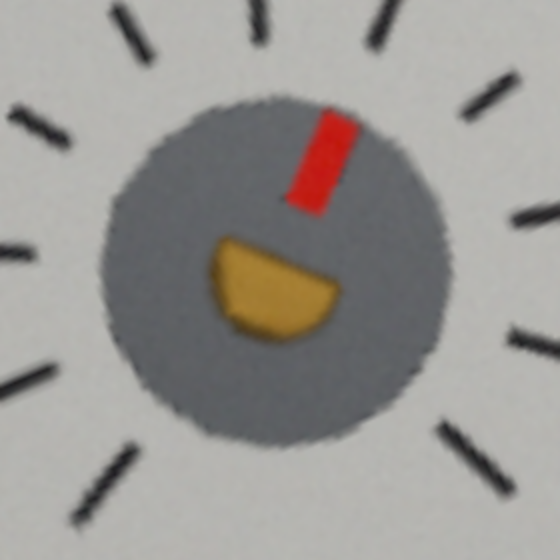

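Collar centre is (0.4778, 0.2497) with radius 22.3 mm, which fits the given 44 mm. The red mark and the flat give yaw ≈ −0.408. I'll go back to the knob and turn the tool to yaw −0.35+π ≈ 2.79, which keeps joint 6 near mid-range at the station.

>>> send_rows(
  rows=[
    [11,-26,0,0,0,0.11],
    [11,-26,0,0,0,0.11],
    [11,-26,0,0,0,0.11],
    [11,-26,0,0,0,0.11],
    [11,-26,0,0,0,0.11],
    [11,-26,0,0,0,0.11],
    [11,-26,0,0,0,0.11],
    [11,-26,0,0,0,0.11],
  ],
  grip=45,
)

```text
time: 12.57
tool_pos: [0.497, 0.0068, 0.1222]
ee_rot: [3.141, -0.0, 1.31]
wrist_force: [-0.2, 0.0, -0.4]
width: 0.0451
finger_force: 0.0
```

>>> send_rows(
  rows=[
    [11,-26,0,0,0,0.11],
    [11,-26,0,0,0,0.11],
    [11,-26,0,0,0,0.11],
    [11,-26,0,0,0,0.11],
    [11,-26,0,0,0,0.11],
    [11,-26,0,0,0,0.11],
    [11,-26,0,0,0,0.11],
    [11,-26,0,0,0,0.11],
  ],
)

```text
time: 13.23
tool_pos: [0.5845, -0.2015, 0.122]
ee_rot: [-3.142, -0.0, 2.19]
wrist_force: [-0.3, 0.1, -0.7]
width: 0.0452
finger_force: 0.0
```

>>> send_rows(
  rows=[
    [11,-26,0,0,0,0.11],
    [9,-26,0,0,0,0.11],
    [0,-9,0,0,0,0.11],
    [0,0,0,0,0,0.11],
    [0,0,0,0,0,0.11],
    [0,0,0,0,0,0.055],
    [0,0,0,0,0,0],
    [0,0,0,0,0,0],
  ],
)

```text
time: 13.9
tool_pos: [0.6041, -0.2608, 0.1219]
ee_rot: [3.141, -0.0, 2.788]
wrist_force: [-0.3, -0.2, 0.3]
width: 0.0452
finger_force: 0.0
```

>>> send_rows(
  rows=[
    [0,0,0,0,0,0],
    [0,0,0,0,0,0],
  ],
)

```text
time: 14.07
tool_pos: [0.6045, -0.26, 0.1221]
ee_rot: [3.141, -0.0, 2.79]
wrist_force: [0.7, 0.2, -0.7]
width: 0.0451
finger_force: 0.0
```

>>> send_rows(
  rows=[
    [1,-1,-20,0,0,0],
    [0,0,-30,0,0,0],
    [0,0,-25,0,0,0],
    [0,0,-17,0,0,0],
    [0,0,-8,0,0,0],
    [0,0,0,0,0,0],
    [0,0,0,0,0,0],
  ],
)

```text
time: 14.65
tool_pos: [0.6059, -0.2608, 0.0226]
ee_rot: [3.142, 0.0, 2.792]
wrist_force: [0.3, 0.2, 0.2]
width: 0.0449
finger_force: 0.0
```

>>> send_rows(
  rows=[
    [0,0,-2,0,0,0],
    [0,0,0,0,0,0],
  ],
)

```text
time: 14.82
tool_pos: [0.6068, -0.2613, 0.022]
ee_rot: [-3.141, 0.003, 2.792]
wrist_force: [-0.1, -0.2, 0.6]
width: 0.0452
finger_force: 0.0
```

>>> send_rows(
  rows=[
    [0,0,-2,0,0,0],
    [0,0,0,0,0,0],
  ],
)

```text
time: 14.98
tool_pos: [0.6061, -0.2609, 0.0189]
ee_rot: [-3.142, 0.001, 2.792]
wrist_force: [-0.3, 0.7, 0.3]
width: 0.045
finger_force: 0.0
```

>>> send_rows(
  rows=[
    [0,0,0,0,0,0],
    [0,0,0,0,0,0],
    [0,0,0,0,0,0],
    [0,0,0,0,0,0],
    [0,0,0,0,0,0],
    [0,0,0,0,0,0],
    [0,0,0,0,0,0],
    [0,0,0,0,0,0],
  ],
  grip=3,
)

```text
time: 15.65
tool_pos: [0.6058, -0.2605, 0.0181]
ee_rot: [3.141, 0.0, 2.792]
wrist_force: [1.3, 0.8, 0.7]
width: 0.0117
finger_force: 30.0
```

>>> send_rows(
  rows=[
    [0,0,0,0,0,0],
    [0,0,0,0,0,0],
    [0,0,0,0,0,0],
  ],
)

```text
time: 15.9
tool_pos: [0.6058, -0.2605, 0.0181]
ee_rot: [3.141, 0.0, 2.792]
wrist_force: [0.6, -0.1, -0.5]
width: 0.0119
finger_force: 30.0
```

The grip is firm on the 12 mm bar. I'll lift the knob, carry it to the shaft and turn by −0.058.

>>> send_rows(
  rows=[
    [0,0,10,0,0,0],
    [0,0,20,0,0,0],
    [0,0,25,0,0,0],
    [0,0,25,0,0,0],
    [0,0,15,0,0,0],
    [0,0,0,0,0,0],
    [-3,13,0,0,0,-0.058],
    [-6,25,0,0,0,0],
  ],
)

```text
time: 16.57
tool_pos: [0.5962, -0.2248, 0.1121]
ee_rot: [-3.14, -0.0, 2.729]
wrist_force: [0.5, 0.2, -1.9]
width: 0.0116
finger_force: 30.0
```

>>> send_rows(
  rows=[
    [-8,32,0,0,0,0],
    [-8,32,0,0,0,0],
    [-8,32,0,0,0,0],
    [-8,32,0,0,0,0],
    [-8,32,0,0,0,0],
    [-8,32,0,0,0,0],
    [-8,32,0,0,0,0],
    [-8,32,0,0,0,0],
  ],
)

```text
time: 17.23
tool_pos: [0.5312, 0.0346, 0.1119]
ee_rot: [-3.141, -0.002, 2.733]
wrist_force: [0.9, -0.1, -1.4]
width: 0.0115
finger_force: 30.0
```

>>> send_rows(
  rows=[
    [-8,32,0,0,0,0],
    [-8,32,0,0,0,0],
    [-8,32,0,0,0,0],
    [-8,32,0,0,0,0],
    [-8,32,0,0,0,0],
    [-8,32,0,0,0,0],
    [-7,24,0,0,0,0],
    [0,0,0,0,0,0],
  ],
)

```text
time: 17.9
tool_pos: [0.4753, 0.2531, 0.1118]
ee_rot: [3.141, -0.003, 2.739]
wrist_force: [-0.3, 0.1, -1.3]
width: 0.0119
finger_force: 30.0
```

>>> send_rows(
  rows=[
    [0,0,0,0,0,0],
    [0,0,0,0,0,0],
    [0,0,0,0,0,0],
    [0,0,0,0,0,0],
  ],
)

```text
time: 18.23
tool_pos: [0.478, 0.2481, 0.1128]
ee_rot: [-3.141, -0.0, 2.732]
wrist_force: [0.8, 0.2, -0.9]
width: 0.0121
finger_force: 30.0
```

```bash
python3 - <<'E'
from meas import *
p=sensors.get_obs()['tool_pos'];z=p[2]-.0081+.04
print(p,-np.array(m['R']).T@m['t'],proj('wrist',[.478,.248,z],m))
cx,cy=p[0],p[1];r=rect(cx,cy,z)
g=cv2.cvtColor(r,cv2.COLOR_BGR2GRAY)
for row in g[::10,::5]: print(''.join(' .:-=+*#%@'[min(9,int(x)//22)] for x in row))
wm=((g>120)*255).astype(np.uint8);n,l,st,ce=cv2.connectedComponentsWithStats(wm)
for i in range(1,n):
    if 40<st[i,4]:
        q=np.argwhere(l==i)[:,::-1].astype(float);pp=np.c_[toxy(q,cx,cy)];v=np.linalg.svd(pp-pp.mean(0),full_matrices=False)[2]
        print(st[i],pp.mean(0).round(4),np.arctan2(v[0][1],v[0][0]).round(3))
E
```

```text
[0.47804581 0.24818612 0.11295143] [0.40226116 0.28006029 0.30765569]
[0.47804581 0.24818612 0.11295143] [0.40226116 0.28006029 0.30765569] (np.float64(262.04668597787287), np.float64(244.77379372286052))
%%%%%%%%%%%#+-.             ::::...#%%%%%%%%%%%%=..:::::
%%%%%%%%%%%%%%%%*=.        ::::.. *%%%%%%%%%%%%=..::::::
%%%%%%%%%%%%%%%%%+::::.   ::::.  =%%%%%%%%%%%%=..:::::. 
%%%%%%%%%%%%%%%%%:::::::::::::   %%%%%%%%%%%%=..::::.   
%%%%%%%%%%%%%%%%#::::::::::::   %%%%%%%%%%%%= .::::.    
%%%%%%%%%%%%%%%%*:::::::::::.  *%%%%%%%%%%%=  .:::.     
%%%%%%%%%%%%%%%%=:::::::::::  -%%%%%%%%%%%=  .::::      
%%%%%%%%%%%%%%%#-::::::::::  .%%%%%%%%%%%=  .-:::       
%%%%%%%%%%%%%%%*:::::-::::.  #..-#%%%%%%-  ::::::..     
%%%%%%%%%%%%%%%=::::::::::     .*%%-..:.  ::::::::::::..
-----:::::-----:::::::-::    . *%%+..::  ::::::::-:::::=
%%%%%%%%%%%%%%*::::::::::  . .+%%*..    ::::::::-:::-+--
%%%%%%%%%%%%%%=:::::::::    .=%%#..    ::::::::::::-#%=:
%%%%%%%%%%%%%%-::::::::.   .-%%#..   .::-:::::::::=%%%+:
%%%%%%%%%%%%%#:::::::::   .:%%#...  .:::::::::::-%%%%%*:
%%%%%%%%%%%%%=::::::::   .......   .::::
[... 246 characters left out ...]
-:#%%%%%%#==.   ..      ...  :::::::::+%%%%%%%%%%%%%%%+
%%%#+%%%%+===.               .....:***#%%%%%%%%%%%%%%%%*
%%%%%%%%+=====.            .....  #%%%%%%%%%%%%%%%%%%%%#
%%%%%%%#=======.           .     **=-.-%%%%%%%%%%%%%%%%#
###%%%%*=======::.            .+%%%%%%%%%%%%%%%%%%%%%%%%
##%%%%%#========:::.       .-=+%%%%%%%%%%%%%%%%%%%%%%%%%
%%%%%%%%-=========---=========#%%%%%%%%%%%%%%%%%%%%%%%%%
%%%%%%%%#====================#%%%%+##%%%%%%%%%%%%%%%%%%%
[   0    0   86   99 7681] [0.5012 0.2734] 2.965
[ 137    0  102  147 5942] [0.5002 0.2372] 2.667
[276  96   4  44  95] [0.4847 0.2136] -3.115
[   0  102   74  178 9468] [0.468  0.2758] 3.011
[  137   110   143   170 12896] [0.4577 0.2265] 2.548
```

```bash
python3 - <<'E'
import json
from meas import *
p=sensors.get_obs()['tool_pos'];cx,cy=p[:2]
for z in (p[2]+.0319,p[2]+.0299):
    g=cv2.cvtColor(rect(cx,cy,z),cv2.COLOR_BGR2GRAY).astype(float)
    P=[]
    for i in range(96,142,3):
        s=g[i,118:185]>115;j=np.flatnonzero(s)+118
        runs=np.split(j,np.flatnonzero(np.diff(j)>1)+1) if len(j) else []
        runs=[q for q in runs if 4<len(q)<25]
        print(i,[(q[0],q[-1]) for q in runs],end=' ')
        if runs: P.append([.035-i*.00025,.035-runs[0].mean()*.00025])
    P=np.array(P);a=np.polyfit(P[:,0],P[:,1],1);print('\nyaw',np.arctan(a[0]),'y at x=0 (mm)',a[1]*1e3,'x range',P[:,0].min(),P[:,0].max())
E
```

```text
[0.47804801 0.24832636 0.11307209] [0.40227769 0.28011993 0.30777067]
96 [(np.int64(157), np.int64(171))] 99 [(np.int64(155), np.int64(170))] 102 [(np.int64(154), np.int64(169))] 105 [(np.int64(153), np.int64(167))] 108 [(np.int64(151), np.int64(166))] 111 [(np.int64(150), np.int64(165))] 114 [(np.int64(149), np.int64(164))] 117 [(np.int64(147), np.int64(162))] 120 [(np.int64(146), np.int64(161))] 123 [(np.int64(145), np.int64(159))] 126 [(np.int64(143), np.int64(158))] 129 [(np.int64(142), np.int64(157))] 132 [(np.int64(141), np.int64(156))] 135 [(np.int64(140), np.int64(154))] 138 [(np.int64(138), np.int64(153))] 141 [(np.int64(137), np.int64(152))] 
yaw -0.41096948332753547 y at x=0 (mm) -1.1889093137254825 x range -0.0002500000000000002 0.011000000000000003
96 [(np.int64(156), np.int64(171))] 99 [(np.int64(155), np.int64(170))] 102 [(np.int64(154), np.int64(169))] 105 [(np.int64(153), np.int64(167))] 108 [(np.int64(151), np.int64(166))] 111 [(np.int64(150), np.int64(165))] 114 [(np.int64(149), np.int64(164))] 117 [(np.int64(147), np.int64(162))] 120 [(np.int64(146), np.int64(161))] 123 [(np.int64(145), np.int64(160))] 126 [(np.int64(143), np.int64(158))] 129 [(np.int64(142), np.int64(157))] 132 [(np.int64(141), np.int64(156))] 135 [(np.int64(139), np.int64(154))] 138 [(np.int64(139), np.int64(153))] 141 [(np.int64(145), np.int64(152))] 
yaw -0.38177348236428416 y at x=0 (mm) -1.435845588235287 x range -0.0002500000000000002 0.011000000000000003
```

The held knob has yaw −0.411 against −0.408 for the shaft, and it is centred to about 1 mm. I'll correct by 2 mm in y and descend onto the shaft.

>>> send_rows(
  rows=[
    [0,2,-10,0,0,0],
    [0,0,-10,0,0,0],
    [0,0,-3,0,0,0],
    [0,0,0,0,0,0],
    [0,0,0,0,0,0],
  ],
)

```text
time: 18.75
tool_pos: [0.4772, 0.2511, 0.0892]
ee_rot: [-3.14, -0.001, 2.734]
wrist_force: [-0.5, 1.2, -1.1]
width: 0.0114
finger_force: 30.0
```

>>> send_rows(
  rows=[
    [0,0,-3,0,0,0],
    [0,0,-3,0,0,0],
    [0,0,0,0,0,0],
  ],
)

```text
time: 19.0
tool_pos: [0.478, 0.2513, 0.0839]
ee_rot: [3.141, 0.001, 2.734]
wrist_force: [0.4, -0.4, -0.4]
width: 0.012
finger_force: 30.0
```

>>> send_rows(
  rows=[
    [0,0,-2,0,0,0],
    [0,0,-2,0,0,0],
    [0,0,0,0,0,0],
  ],
)

```text
time: 19.25
tool_pos: [0.4782, 0.2512, 0.08]
ee_rot: [3.141, 0.001, 2.734]
wrist_force: [2.1, 0.2, -2.2]
width: 0.0115
finger_force: 30.0
```

>>> send_rows(
  rows=[
    [0,0,-2,0,0,0],
    [0,0,-2,0,0,0],
    [0,0,-2,0,0,0],
    [0,0,0,0,0,0],
  ],
)

```text
time: 19.58
tool_pos: [0.4781, 0.2512, 0.0739]
ee_rot: [3.141, 0.001, 2.734]
wrist_force: [2.8, -0.3, -2.2]
width: 0.0116
finger_force: 30.0
```

>>> send_rows(
  rows=[
    [0,0,-2,0,0,0],
    [0,0,-1,0,0,0],
    [0,0,0,0,0,0],
  ],
)

```text
time: 19.83
tool_pos: [0.4782, 0.2513, 0.0716]
ee_rot: [3.141, 0.001, 2.734]
wrist_force: [2.2, -2.4, 2.9]
width: 0.0118
finger_force: 30.0
```

Seat contact came at TCP z≈0.0716, as expected (0.072). Before pressing I'll hold 0.2 s so step 2 registers.

>>> send_rows(
  rows=[
    [0,0,-1,0,0,0],
    [0,0,0,0,0,0],
    [0,0,0,0,0,0],
    [0,0,-2,0,0,0],
    [0,0,0,0,0,0],
  ],
)

```text
time: 20.25
tool_pos: [0.4782, 0.2513, 0.0685]
ee_rot: [3.141, 0.001, 2.734]
wrist_force: [2.2, -2.1, 5.3]
width: 0.0118
finger_force: 30.0
```

>>> send_rows(
  rows=[
    [0,0,-2,0,0,0],
    [0,0,-2,0,0,0],
    [0,0,0,0,0,0],
  ],
)

```text
time: 20.5
tool_pos: [0.4783, 0.2513, 0.0659]
ee_rot: [3.141, 0.002, 2.734]
wrist_force: [0.6, -2.7, 9.3]
width: 0.0119
finger_force: 30.0
```

>>> send_rows(
  rows=[
    [0,0,-2,0,0,0],
    [0,0,0,0,0,0],
    [0,0,0,0,0,0],
  ],
)

```text
time: 20.75
tool_pos: [0.4784, 0.2514, 0.0658]
ee_rot: [3.14, 0.002, 2.734]
wrist_force: [-2.5, -4.1, 17.1]
width: 0.0116
finger_force: 30.0
```

>>> send_rows(
  rows=[
    [0,0,-1,0,0,0],
    [0,0,0,0,0,0],
    [0,0,0,0,0,0],
  ],
)

```text
time: 21.0
tool_pos: [0.4785, 0.2514, 0.0658]
ee_rot: [3.14, 0.003, 2.734]
wrist_force: [-3.8, -4.1, 20.3]
width: 0.0119
finger_force: 30.0
```

The shaft is at its stop: z holds at 0.0658 while the force rose to 20 N. I'll check the lid from the top view, then hand in.

```bash
python3 - <<'E'
from h import *
t=snap('top');h=cv2.cvtColor(t,cv2.COLOR_RGB2HSV);m=cv2.inRange(h,(5,70,40),(22,255,255))
u,v=map(int,proj('top',[.585,-.086,.073]));k=m[v-10:v+10,u-10:u+10];M=cv2.moments(k,True)
if M['m00']: print('lid knob',plane('top',u-10+M['m10']/M['m00'],v-10+M['m01']/M['m00'],.073),M['m00'])
o=sensors.get_obs();print(o['tool_pos'],o['wrist_force'],o['finger_force'],o['time'])
print(ticket.close_job())
E
```

```text
lid knob [ 0.58559322 -0.08783864  0.073     ] 34.0
[0.47848604 0.25136638 0.06577458] [-3.85666436 -4.8971201  20.1931598 ] 30.023682117462158 21.05
the job is handed in; nothing more can be done
None
```

The job is handed in: the lid stands on the bare worktop at (0.585, −0.087), about 0.17 m from the dish, and the control knob is on the D-shaft with its pointer at the red mark, gripped at 30 N and pressed to the stop with about 20 N; the hand-in gave no verdict.

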